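# Press the capped bronze bush into the bearing block

## Robot

A 7-joint arm with a two-finger parallel gripper is mounted at the origin on the work surface. World frame = base frame: x ahead of the robot, y to its left, z up, the work surface at z = 0. Lengths are in m, angles in rad, forces in N, time in s.
With the tool pointing down it reaches from about 0.4 to 0.925 m from the base axis. Payload 4.1 kg.
Tool frame: the origin (TCP) lies at the very end of the fingers, on their centre line; the grasp point (between the pads) lies 19 mm behind it; z points along the fingers, y is the direction in which the jaws open and shut (so a half turn about z gives the same grasp; the last joint's range is limited). The gripper opens to 85 mm and grips with 20 to 120 N. Pads are 22 mm wide; open, the fingers measure 114 mm over their backs; the gripper's body (76 mm by 85 mm) begins 54 mm behind the grasp point. The pads swing forward as they close: fully open they stand 13 mm farther back than shut.
Start: joints at [1.169, 0.398, 0.045, 1.537, -0.019, 1.207, -0.051], TCP at [0.194, -0.62, 0.231] pointing down, gripper open.
Joint ranges: [-2.82, 2.82], [-0.49, 2.23], [-1.37, 1.46], [0, 2.46], [-1.36, 4.5], [0.23, 2], [-2.94, 2.94]. Speed limits (rad/s): [2.57, 2.57, 3.14, 3.14, 3.14, 3.14, 3.14].

## Interface

Orientations are given as a 3x3 rotation matrix whose columns are the frame's x, y, z axes.
In Python, from bench import manip, eoat, solver, eyes, workorder, current_time, current_q, current_joint_velocities, current_effort, current_ee_pos, current_eef_rot, current_contact_force, current_moment, current_finger_gap gives the robot as it stands. Calls block until the motion is done:
- manip.movep(position, orientation): joint-space move of the TCP to a pose.
- manip.move_linear(position, attitude=None, velocity=0.15): straight line of the TCP; attitude=None keeps the orientation; velocity is the mean speed in m/s.
- manip.move_joints(angles): joint-space move.
- eoat.ungrasp() and eoat.grasp(strength=None): open the fingers fully, or close them until they stop; strength is the grip in N (None keeps the last).
- manip.dwell(seconds).
- solver.ik(position, orientation): joint angles nearest the present ones, or None.
- eyes.capture(name): name is "scene" or "top" or "wrist"; returns (picture, depth): 480x640x3 uint8, red, green, blue; 480x640 float32, m along the optical axis (not along the pixel's ray), 0 where there is no reading.
- eyes.camera_params(name): a dict with "mtx" (3x3 intrinsics, pixels), "R" (3x3) and "t" (3): a world point X has camera coordinates R X + t; the wrist camera has in their place "hand_eye" (4x4, takes a point from camera to tool coordinates, whose origin is the TCP and whose axes are the flange's). Camera axes: x right, y down, z forward; pixel columns grow to the right and rows downward; lengths in m; the calibration is good to about 2 mm. A picture is of the moment at which its call begins: read the wrist's pose just before it. camera_params takes no time and is no camera call.
A pose or a line that the arm cannot do raises manip.Unreachable and nothing moves.
- workorder.close_job(): hands the job in, once; it reports no verdict.
Readings, each from a call of its own:
- current_time(): time.
- current_q(): joint angles.
- current_joint_velocities(): joint speeds.
- current_effort(): joint torques, N m.
- current_ee_pos(): TCP position.
- current_eef_rot(): TCP orientation.
- current_contact_force(): force on the tool from outside, world axes, zero at the start.
- current_moment(): the same for the moment, N m.
- current_finger_gap(): opening from 0.0 (shut) to 1.0 (fully open).
Only numpy, scipy, OpenCV 4.12 (cv2) and the standard library are available. Lean on these libraries where they do the work, as an engineer would, in place of code of your own. Each camera call takes 0.05 s, during which the arm holds its last target.

## Task

Take the bronze bush out of the wooden rack, start its nose squarely in the bore of the aluminium bearing block on the sprung cradle, and press it fully home so that its shoulder sits flush on the red seal, then let go of it. Press gently: how stiff the packing in the bore is changes from time to time, and the seal must not be crushed. Leave the grey worn bush in the rack and everything else where it is.

Things in the scene. Friction and masses are not known exactly. Their poses are not given: they have to be found in the camera images.
- bush: new bush: bronze, solid, 55 mm tall, about 140 g. From below: nose 24 mm diameter, 30 mm long (lowest 5 mm tapering to 19 mm), flange 38 mm diameter, 5 mm thick, then a closed flat-topped cap 24 mm diameter, 20 mm tall, to grip by. Origin: centre of the nose's end face, z up its axis. Starts upright in either rack hole (2 mm play), nose end 10 mm above the table
- bush_shoulder (a point): centre of the underside of the bush's flange (the shoulder), on its axis, 30 mm above the bush's origin; 5 mm below the flange's upper face and 25 mm below the cap's top
- worn_bush: the worn bush: same shape and size, but plastic grey; it stands in the other hole of the rack and is to stay there
- rack: fixed wooden rack 80 x 180 x 24 mm (x, y, z), origin under its centre, with two holes 28 mm diameter and 14 mm deep at y = +42.5 and -42.5 mm
- cradle: fixed grey base plate 170 x 110 x 14 mm (x, y, z) with four guide pins (tops 50 mm above the table) and springs that carry the block; origin under its centre
- block: aluminium bearing block 80 x 70 x 34 mm on a blue plate 130 x 90 x 10 mm; origin under the plate's centre, 32 mm above the table unloaded. It cannot tilt or shift, but rides on springs: pushed down it sinks with the push (by up to 13 mm, about 2 to 3 N per mm) and rises again when let go
- block_bore (a point): centre of the bore's mouth, level with the seal's upper face, z up. Greased bore 25 mm diameter, 36 mm deep. Three packing rings stick in it at unknown depths, the first 10 to 13 mm down, the others 12 to 44 mm; the nose drives those it meets ahead of it. Each that is being driven drags steadily with 5 to 6 N. Once the shoulder lands, push above the drag bears on the seal
- jar: amber jar 60 mm diameter, 65 mm tall, at the back; bystander, origin under its centre
- wrench: steel wrench lying on the table, bystander
- screwdriver: green-handled screwdriver lying on the table, bystander
- mallet: rubber mallet lying on the table, bystander
- parts_tray: white open tray 120 x 160 x 35 mm with two loose rings in it, bystander
- seal: thin red face seal 50 x 50 x 2 mm fixed on the block's top round the bore (hole 27 mm); origin under its centre. Its upper face, 78 mm above the table unloaded, is where the shoulder lands. It is easily crushed: never press on it with more than 14 N, with the shoulder or anything else
Things that resemble listed ones, but are neither listed nor needed, are in the scene too. Of the things shaped like the bush, the bronze one is meant.

How it is judged:
By the outcome, as a careful person would: the job done as asked, in the order asked, and still so for the second after the job is handed in, with the robot touching nothing.
It also fails if it takes over 72 s, if anything falls off the work surface, if the arm or the gripper's body presses on something with over 40 N, if the wrist force passes 120 N, or if a joint passes its speed limit or range.

## Working session

There is one attempt and no reset: what is moved stays moved. The work goes in short steps, each a Python script; the robot and the scene stay as the last script left them, time stands still between calls to the robot, and variables do not carry over. Pictures are saved under pics/ and viewed, and the job is handed in when it is done.

```bash
ls; mkdir -p pics
python3 - <<'E'
from bench import *
from bench import eyes,current_time
import cv2,numpy as np
print(current_time())
for n in ["scene","top"]:
    p,d=eyes.capture(n)
    cv2.imwrite(f"pics/{n}0.png",p[:,:,::-1]); np.savez(f"{n}0.npz",p=p,d=d)
    print(n,{k:np.round(v,4).tolist() for k,v in eyes.camera_params(n).items()})
print({k:np.round(v,4).tolist() for k,v in eyes.camera_params("wrist").items()})
print(current_time())
E
```

```text
pics
0.0
scene {'mtx': [[613.5829, 0.0, 318.0506], [0.0, 613.5829, 242.5625], [0.0, 0.0, 1.0]], 'R': [[-0.2696, 0.9629, -0.0143], [0.7349, 0.1961, -0.6492], [-0.6223, -0.1856, -0.7605]], 't': [0.1442, -0.3391, 1.7331]}
top {'mtx': [[551.021, 0.0, 318.9659], [0.0, 551.021, 244.0768], [0.0, 0.0, 1.0]], 'R': [[-0.0151, -0.9999, 0.0054], [-0.9943, 0.0144, -0.1057], [0.1056, -0.0069, -0.9944]], 't': [-0.009, 0.5795, 1.5291]}
{'mtx': [[376.9056, 0.0, 315.8636], [0.0, 376.9056, 238.6797], [0.0, 0.0, 1.0]], 'hand_eye': [[-0.0006, -0.9514, -0.3081, 0.0793], [1.0, -0.0003, -0.001, 0.0002], [0.0008, -0.3081, 0.9514, -0.1437], [0.0, 0.0, 0.0, 1.0]]}
0.1
```

View pics/scene0.png

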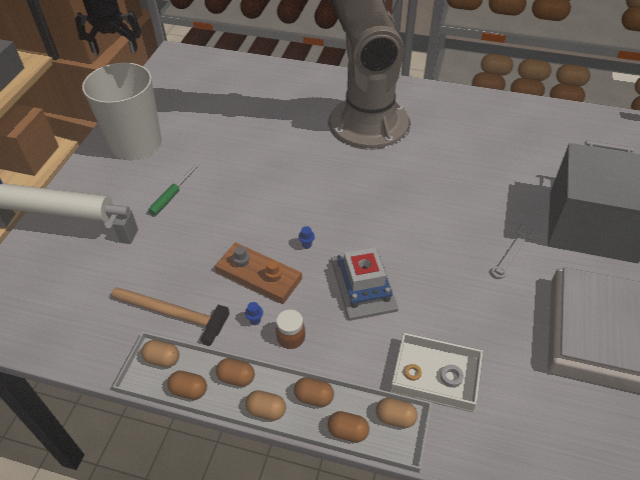

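View pics/top0.png

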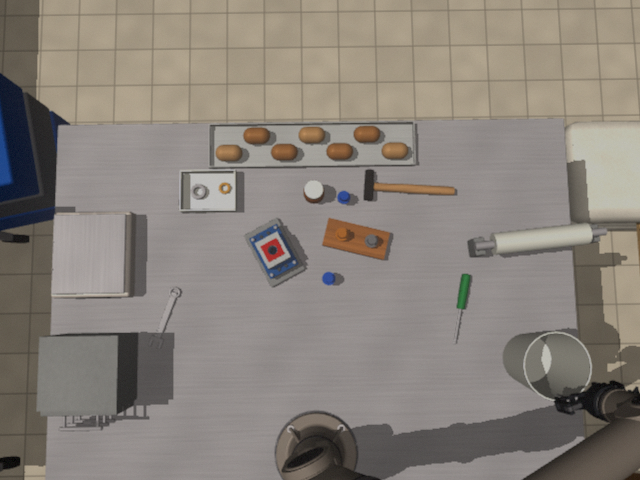

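The bronze bush is at top-view pixel ≈(343,234), the grey one at ≈(373,241), and the bore at ≈(272,251). Two blue lookalikes stand nearby. I'll enlarge these areas.

```bash
cat > h.py <<'E'
import numpy as np,cv2
from bench import *
from bench import manip,eoat,solver,eyes,current_time,current_ee_pos,current_eef_rot,current_contact_force,current_finger_gap,current_q
def back(n,u,v,z=None,depth=None):
    c=eyes.camera_params(n);K=c["mtx"];R=np.array(c["R"]);t=np.array(c["t"])
    r=np.linalg.inv(K)@np.array([u,v,1.])
    C=-R.T@t; D=R.T@r
    if depth is not None: return C+D*depth
    return C+D*((z-C[2])/D[2])
def proj(n,X):
    c=eyes.camera_params(n);x=c["mtx"]@(np.array(c["R"])@X+c["t"]);return x[:2]/x[2]
E
python3 - <<'E'
from h import *
for n,(x0,y0,x1,y1) in {"top":(235,200,400,300),"scene":(205,220,405,330)}.items():
    p=np.load(f"{n}0.npz")["p"][y0:y1,x0:x1,::-1]
    s=4
    cv2.imwrite(f"pics/{n}crop.png",cv2.resize(p,None,fx=s,fy=s,interpolation=cv2.INTER_CUBIC))
d=np.load("top0.npz")["d"]
for nm,u,v in [("bush",343,234),("grey",373,241),("bore",272,251),("blueplate",272,270)]:
    print(nm,d[v,u],back("top",u,v,depth=d[v,u]))
E
```

```text
bush 1.5304748 [ 0.60299888 -0.0845671   0.06327923]
grey 1.5307351 [ 0.58243824 -0.16762879  0.06141321]
bore 1.519727 [0.55801181 0.11245033 0.06793561]
blueplate 1.5340672 [0.50677054 0.11433935 0.04805927]
```

View pics/topcrop.png

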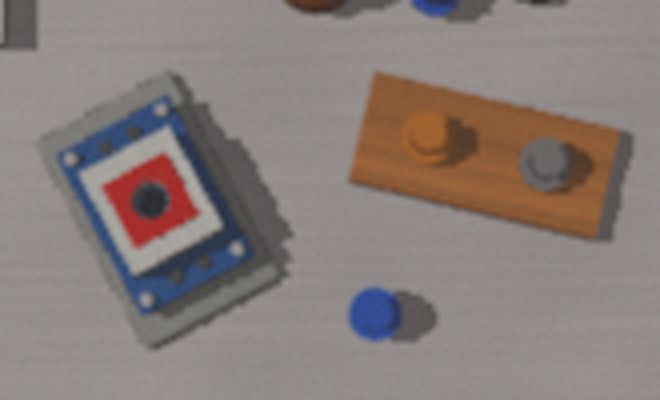

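View pics/scenecrop.png

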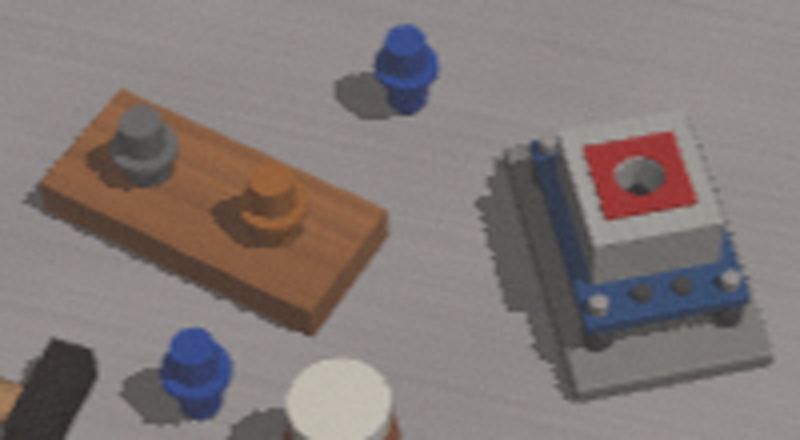

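The top crop shows the bronze cap at about (431,133) in the crop, i.e. full-image (342.7,233.2), and the bore at about (150,200), i.e. (272.5,250). Next I'll get precise views from the wrist camera, using the same tool attitude over both.

Run:
```python
from h import *
print(np.round(current_eef_rot(),3).tolist())
b=back("top",342.7,233.2,z=.065); g=back("top",371.9,240.2,z=.065); m=back("top",272.5,250,z=.078)
print(b,g,m)
for nm,c in [("blueA",(329,279)),("blueB",(344,198)),("jar",(314,188))]: print(nm,back("top",*c,z=.05))
ry=(b-g)[:2]; ry/=np.linalg.norm(ry); 
for s in (1,-1):
    y=s*np.array([ry[1],-ry[0],0]); z=np.array([0,0,-1.]); R=np.column_stack([np.cross(y,z),y,z])
    for P in (b,m):
        for dz in (.1,-.01):
            q=solver.ik([P[0],P[1],P[2]+dz],R); print(s,dz,None if q is None else np.round(q,2))
```

```text
[[0.954, 0.298, -0.001], [0.298, -0.954, 0.002], [-0.0, -0.002, -1.0]]
[ 0.60503363 -0.08369048  0.065     ] [ 0.58431708 -0.16425583  0.065     ] [0.55979013 0.11027145 0.078     ]
blueA [ 0.47930436 -0.04387862  0.05      ]
blueB [ 0.70693202 -0.09008544  0.05      ]
jar [ 0.73679487 -0.00585779  0.05      ]
1 0.1 [ 0.48  0.43 -0.54  1.7   0.24  1.08 -0.39]
1 -0.01 [ 0.45  0.56 -0.51  1.78  0.34  0.89 -0.46]
1 0.1 [ 0.4   0.41 -0.85  1.78  0.34  1.11 -0.81]
1 -0.01 [ 0.39  0.57 -0.87  1.87  0.53  0.95 -0.97]
-1 0.1 [ 0.87  0.63 -1.16  1.69  0.61  1.23  2.46]
-1 -0.01 [ 0.86  0.81 -1.16  1.77  0.83  1.13  2.31]
-1 0.1 [ 0.59  0.53 -1.15  1.77  0.52  1.19  2.17]
-1 -0.01 [ 0.57  0.72 -1.16  1.87  0.76  1.08  2.  ]
```

```bash
cat >> h.py <<'E'
b0=np.array([.605,-.0837]);g0=np.array([.5843,-.1643])
_r=(b0-g0)/np.linalg.norm(b0-g0)
RY=np.array([_r[1],-_r[0],0]);RT=np.column_stack([np.cross(RY,[0,0,-1.]),RY,[0,0,-1.]])
def shot(name):
    p,R=np.array(current_ee_pos()),np.array(current_eef_rot())
    pic,d=eyes.capture("wrist")
    cv2.imwrite(f"pics/{name}.png",pic[:,:,::-1]); np.savez(f"{name}.npz",p=pic,d=d,pos=p,R=R)
    return pic,d
def wback(name,u,v,z=None,depth=None):
    f=np.load(f"{name}.npz"); c=eyes.camera_params("wrist");H=np.array(c["hand_eye"])
    r=np.linalg.inv(c["mtx"])@np.array([u,v,1.])
    C=f["R"]@H[:3,3]+f["pos"]; D=f["R"]@H[:3,:3]@r
    s=depth if depth is not None else (z-C[2])/D[2]
    return C+D*s
E
python3 - <<'E'
from h import *
d=np.load("top0.npz")["d"]
P=np.array([back("top",u,v,depth=d[v,u]) for u in range(495,600,3) for v in range(325,400,3)])
print(P[:,2].max()); i=P[:,2]>.05; print(P[i].min(0),P[i].max(0)); print(np.round(P[i][np.argsort(-P[i][:,2])[:12]],3).tolist())
p=np.array(current_ee_pos())
manip.move_linear([p[0],p[1],.42],velocity=.25)
print(current_time())
manip.movep([.60,-.082,.30],RT); print(current_time(),current_ee_pos(),current_contact_force())
manip.movep([*b0,.175],RT)
shot("wb1");print(current_time(),current_ee_pos())
E
```

```text
1.581841523508881
[ 0.17060474 -0.68021544  0.05044952] [ 0.41454852 -0.00680006  1.58184152]
[[0.415, -0.007, 1.582], [0.415, -0.007, 1.582], [0.209, -0.586, 0.403], [0.215, -0.593, 0.403], [0.209, -0.593, 0.402], [0.221, -0.595, 0.4], [0.215, -0.589, 0.399], [0.226, -0.6, 0.391], [0.207, -0.586, 0.39], [0.219, -0.594, 0.389], [0.213, -0.588, 0.387], [0.225, -0.596, 0.385]]
1.0083
3.4417 [ 0.59994906 -0.08380412  0.30003653] [-0.28260198  0.18251194  0.26186352]
4.0583 [ 0.60682582 -0.08391734  0.17732461]
```

View pics/wb1.png

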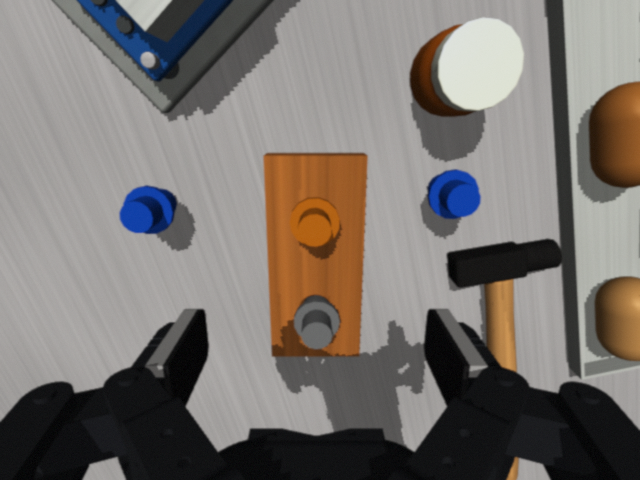

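The wrist view shows the bronze cap at about (316,229), with flange centre at about (315,222), and the grey bush nearer the fingers. The arm was still settling, so I'll retake this shot after a dwell and take the matching one over the block.

Run:
```python
from h import *
manip.dwell(.3)
shot("wb2");print(current_time(),current_ee_pos(),current_contact_force())
manip.movep([.5598,.1103,.188],RT); manip.dwell(.4)
shot("wm2");print(current_time(),current_ee_pos(),current_contact_force())
for n in ("wb2","wm2"):
    p=np.load(n+".npz")["p"][140:300,216:416,::-1]
    cv2.imwrite(f"pics/{n}c.png",cv2.resize(p,None,fx=4,fy=4,interpolation=cv2.INTER_CUBIC)[:600])
```

```text
4.4083 [ 0.60553848 -0.08371362  0.17601034] [ 0.18063534  0.78094495 -0.25152403]
5.675 [0.55996596 0.10979124 0.18793405] [-0.44557406 -0.17498909  0.0125992 ]
```

View pics/wb2c.png

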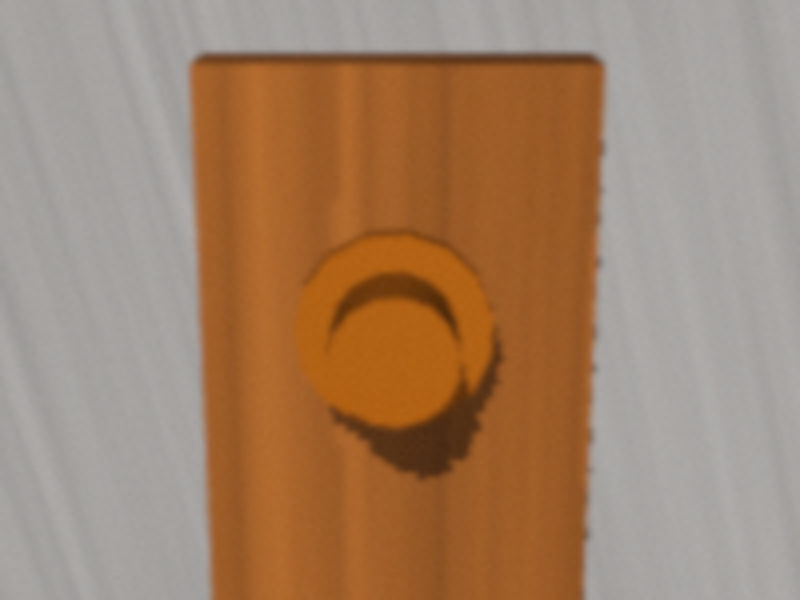

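View pics/wm2c.png

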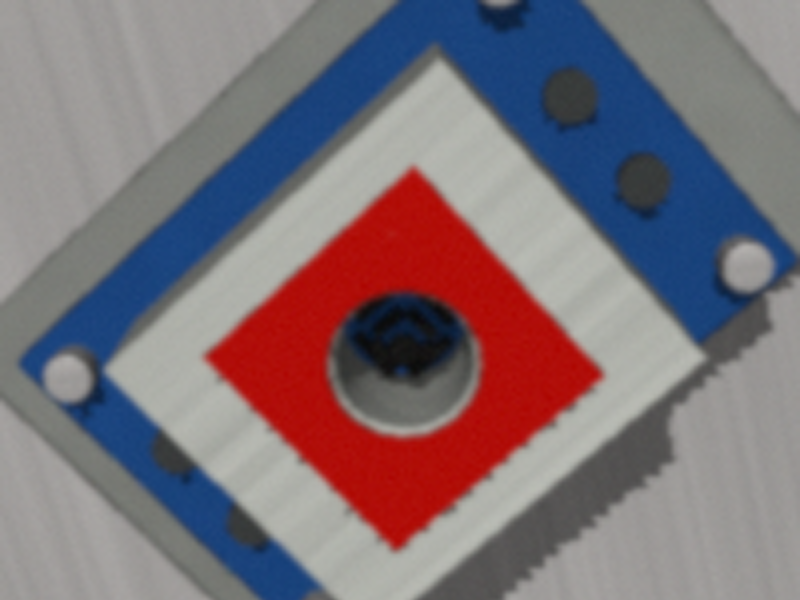

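In the enlarged crops the cap top's centre is at (395,363), i.e. full-image (314.75,230.75). The seal hole's centre is at (404.5,363.5), i.e. (317.1,230.9).

Run:
```python
from h import *
o=-.375/1
B=wback("wb2",216+395/4-.375,140+363/4-.375,z=.065); M=wback("wm2",216+404.5/4-.375,140+363.5/4-.375,z=.078)
print(B,M,"top est b0",b0)
for n,u,v in [("wb2",315,231),("wm2",340,205)]:
    d=np.load(n+".npz")["d"][v,u]; print(n,wback(n,u,v,depth=d))
# seal orientation edges
for n,(u,v) in [("top",(272.5,250))]: print(back(n,u,v,z=.078))
```

```text
[ 0.60589256 -0.08094689  0.065     ] [0.56152897 0.11224021 0.078     ] top est b0 [ 0.605  -0.0837]
wb2 [ 0.60638255 -0.08081137  0.06737542]
wm2 [0.58156405 0.12611945 0.07873828]
[0.55979013 0.11027145 0.078     ]
```

The wrist and top estimates of the bush-to-bore offset agree within about 1 mm. Now I'll grasp the bush.

Run:
```python
from h import *
B=np.array([.6059,-.0810])
manip.movep([*B,.14],RT)
manip.move_linear([*B,.065],RT,velocity=.1)
manip.move_linear([*B,.0475],velocity=.04); manip.dwell(.3)
print(current_time(),current_ee_pos(),current_contact_force(),current_finger_gap())
shot("wg0")
eoat.grasp(70); manip.dwell(.3)
print(current_time(),current_ee_pos(),current_contact_force(),current_finger_gap())
shot("wg1")
```

```text
8.2833 [ 0.60604418 -0.08098381  0.0477001 ] [-0.45300767  0.24319748  0.29012678] 1.0014854978176218
9.2417 [ 0.60606281 -0.08097662  0.04778917] [-1.30382268  0.79442974  3.683532  ] 0.25140307990934213
```

View pics/wg1.png

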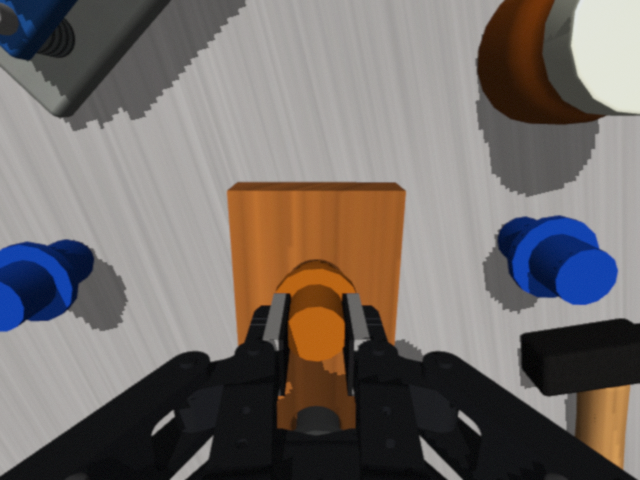

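The bush is held between the pads, cap seen at about (318,330). Lifting it straight out and moving above the bore.

Run:
```python
from h import *
p=np.array(current_ee_pos())
manip.move_linear([.6059,-.0810,.08],velocity=.08)
manip.move_linear([.6059,-.0810,.16],velocity=.15)
manip.movep([.5615,.1122,.16],RT); manip.dwell(.5)
print(current_time(),current_ee_pos(),current_contact_force(),current_finger_gap())
shot("wh1"); 
p=np.load("wh1.npz")["p"][200:400,190:450,::-1]
cv2.imwrite("pics/wh1c.png",cv2.resize(p,None,fx=3,fy=3,interpolation=cv2.INTER_CUBIC))
p,d=eyes.capture("scene"); cv2.imwrite("pics/s1.png",cv2.resize(p[150:330,260:460,::-1],None,fx=3.3,fy=3.3,interpolation=cv2.INTER_CUBIC))
```

```text
11.8417 [0.56161047 0.11183558 0.15998809] [-0.1733701   0.15703247 -2.2182269 ] 0.2472329382118746
```

View pics/wh1c.png

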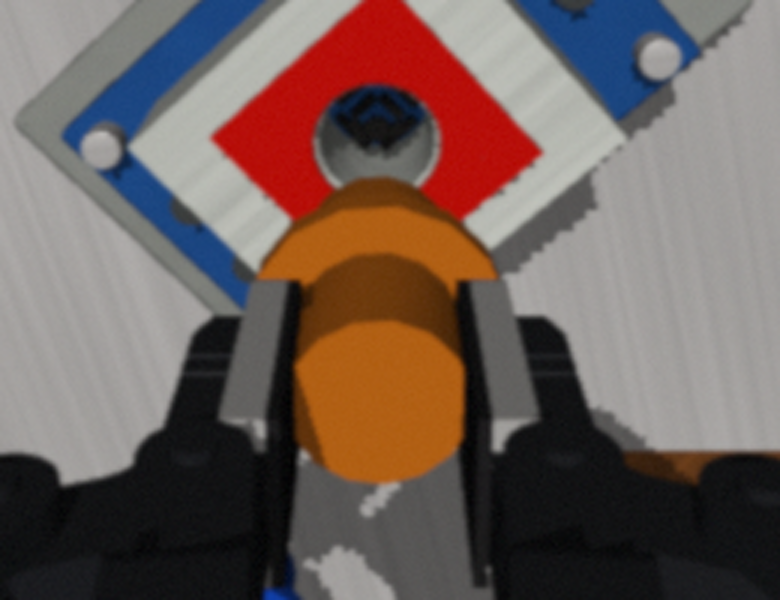

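View pics/s1.png

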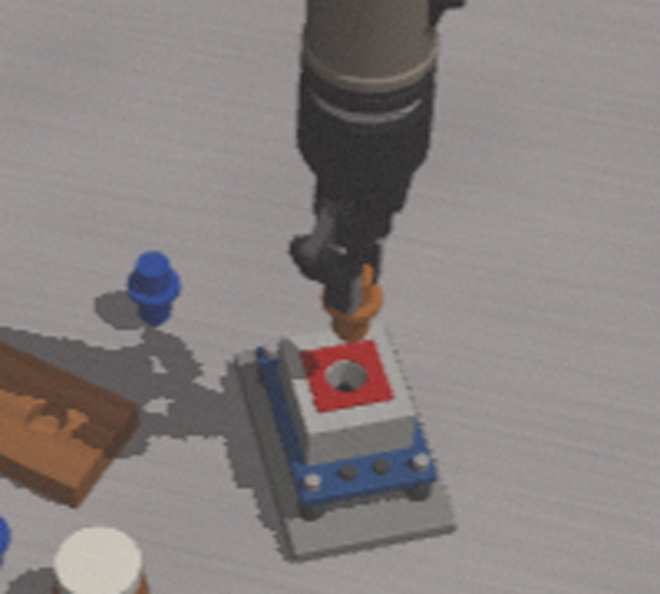

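The held cap's top circle has its centre at crop (380.5,402) and the bore mouth its centre at about (377,140). I'll compute the camera-measured offset between the bush axis and the bore.

Run:
```python
from h import *
f=np.load("wh1.npz");pos=f["pos"];R=f["R"]
C=wback("wh1",190+380.5/3-.33,200+402/3-.33,z=pos[2]+.0172)
M2=wback("wh1",190+377/3-.33,200+140/3-.33,z=.078)
M=np.array([.56153,.11224,.078])
print("cap",C,"in tool",R.T@(C-pos)); print("bore",M2,M)
print("tool tilt",R[:,2])
# flange front edge (front-most point of flange upper face)
F=wback("wh1",190+379/3-.33,200+207/3-.33,z=pos[2]-.0028); print("flange front in tool",R.T@(F-pos))
d=f["d"]; u,v=316,334; print("depth pt", R.T@(wback("wh1",u,v,depth=d[v,u])-pos))
```

```text
cap [0.56193042 0.11153557 0.17718809] in tool [-0.0002109   0.00038465 -0.0172    ]
bore [0.56167083 0.11280529 0.078     ] [0.56153 0.11224 0.078  ]
tool tilt [-2.62323178e-06 -8.52146145e-06 -1.00000000e+00]
flange front in tool [0.01844727 0.00021097 0.00279984]
depth pt [ 7.88584759e-05  1.91167847e-04 -1.78925678e-02]
```

```bash
cat >> h.py <<'E'
def rd(n=6,dt=.02):
    fs=[]
    for _ in range(n):
        manip.dwell(dt); fs.append(current_contact_force())
    return np.mean(fs,0)
E
python3 - <<'E'
from h import *
xy=[.5614,.1127]
manip.move_linear([*xy,.122],velocity=.08); manip.dwell(.4)
f0=rd(15); np.save("f0.npy",f0); print(current_time(),current_ee_pos(),f0)
for z in np.arange(.118,.1075,-.002):
    manip.move_linear([*xy,z],velocity=.03); f=rd(4)-f0
    print(round(current_time(),2),np.round(np.array(current_ee_pos())*1e3,2),np.round(f,2))
    if np.linalg.norm(f)>5: break
E
```

```text
13.2167 [0.56143799 0.11269764 0.12206128] [ 0.24549176  0.10035266 -1.65379443]
13.57 [561.29 112.69 117.81] [-0.63 -0.49 -0.22]
13.88 [561.37 112.71 115.95] [-0.61 -0.08 -0.44]
14.2 [561.37 112.68 113.95] [-0.46 -0.58 -0.4 ]
14.52 [561.35 112.69 111.93] [-0.48  0.1   0.21]
14.83 [561.36 112.7  109.92] [-0.12 -0.4   0.12]
15.15 [561.41 112.45 107.88] [ 0.08 -0.62  0.08]
```

The nose is about 8 mm into the bore with no side force. Next I'll press to the first ring in small steps.

```bash
cat >> h.py <<'E'
def press(z0,z1,dz,fstop,xy=(.5614,.1127),n=8):
    f0=np.load("f0.npy"); out=[]
    for z in np.arange(z0,z1-1e-6,-dz):
        manip.move_linear([*xy,z],velocity=.02); f=rd(n)-f0; p=np.array(current_ee_pos())*1e3
        out.append((p[2],f[2])); print(round(current_time(),2),np.round(p,2),np.round(f,2),flush=True)
        if f[2]>fstop or np.hypot(f[0],f[1])>6: print("STOP");break
    return out
E
python3 - <<'E'
from h import *
press(.107,.094,.001,8.5)
E
```

```text
15.53 [561.39 112.52 106.93] [-0.06 -0.91 -0.5 ]
15.92 [561.4  112.58 105.94] [ 0.18 -1.34 -0.39]
16.3 [561.52 112.65 105.15] [-0.15 -1.36  1.27]
16.68 [561.56 112.7  104.24] [-0.64 -2.02  4.07]
17.07 [561.62 112.76 103.25] [-1.13 -2.23  6.11]
17.45 [561.57 112.72 102.15] [-1.25 -2.4   6.97]
17.83 [561.57 112.69 101.1 ] [-0.73 -2.38  6.57]
18.22 [561.54 112.67 100.08] [-0.66 -2.4   6.55]
18.6 [561.54 112.64  99.1 ] [-0.68 -2.27  6.85]
18.98 [561.52 112.64  98.11] [-0.71 -2.4   6.61]
19.37 [561.53 112.59  97.1 ] [-0.83 -2.47  6.83]
19.75 [561.58 112.64  96.33] [-1.3  -2.58  8.04]
20.13 [561.58 112.64  95.59] [-1.49 -2.64  9.91]
STOP
```

The first ring plateaus at about 6.7 N with a slope of about 2.4 N/mm, and a second ring starts at z≈96.5. There is a small side force toward −y, so I'll shift slightly to relieve it and continue.

Run:
```python
from h import *
press(.0950,.0840,.001,14.3,xy=(.5612,.1123))
```

```text
20.52 [561.54 112.57  95.65] [-1.63 -2.22  9.53]
20.9 [561.56 112.59  94.93] [-1.78 -2.37 11.16]
21.28 [561.6  112.61  94.07] [-2.37 -2.13 12.03]
21.67 [561.59 112.6   93.08] [-2.3  -2.67 12.56]
22.05 [561.59 112.56  92.11] [-2.   -2.68 12.49]
22.43 [561.58 112.53  91.11] [-2.47 -2.66 12.72]
22.82 [561.55 112.54  90.09] [-2.25 -3.04 12.21]
23.2 [561.57 112.5   89.11] [-2.55 -2.5  12.39]
23.58 [561.58 112.48  88.11] [-2.6  -2.74 12.46]
23.97 [561.52 112.48  87.11] [-2.5  -3.2  12.54]
24.35 [561.55 112.48  86.38] [-3.13 -2.9  14.48]
STOP
```

Rise number three begins at z≈86.5. By geometry the shoulder should still be about 6 mm above the sunk seal, so this is the third ring rather than landing. Continuing, with landing expected near TCP z≈78.

Run:
```python
from h import *
press(.0858,.0800,.0008,19.6,xy=(.5615,.1125))
```

```text
24.73 [561.62 112.47  86.89] [-2.95 -3.07 13.12]
25.12 [561.58 112.48  86.27] [-3.77 -2.87 14.92]
25.5 [561.61 112.5   85.7 ] [-3.89 -3.68 15.86]
25.88 [561.64 112.46  85.13] [-4.37 -3.56 17.52]
26.27 [561.65 112.49  84.5 ] [-4.94 -3.43 18.59]
STOP
```

The stop came from side load (about 6 N), which grows with vertical load as the arm deflects. I'll shift the commanded position back toward the base by about 0.7 mm and go on.

Run:
```python
from h import *
press(.0826,.0775,.0007,20.3,xy=(.5608,.1119))
```

```text
26.65 [561.57 112.47  84.67] [-3.63 -2.97 17.35]
27.03 [561.56 112.43  83.98] [-4.12 -2.9  17.95]
27.42 [561.58 112.42  83.29] [-3.9  -2.88 17.92]
27.8 [561.56 112.43  82.59] [-3.52 -3.1  17.67]
28.18 [561.57 112.4   81.9 ] [-3.31 -3.   17.88]
28.57 [561.56 112.4   81.18] [-3.74 -2.97 18.26]
28.95 [561.55 112.37  80.46] [-3.84 -3.1  17.99]
29.33 [561.55 112.38  79.77] [-3.77 -2.99 17.89]
```

The third-ring plateau is steady at 18.0 N, so any further rise is the shoulder landing. I'll stop at about 4.5–5 N above the plateau.

Run:
```python
from h import *
press(.0771,.0725,.0005,22.3,xy=(.5608,.1119),n=10)
```

```text
29.75 [561.56 112.35  79.17] [-3.6  -2.73 18.1 ]
30.17 [561.54 112.36  78.69] [-3.74 -3.01 18.01]
30.58 [561.56 112.36  78.32] [-3.98 -3.03 18.97]
31.0 [561.58 112.39  77.97] [-4.47 -3.55 19.58]
31.42 [561.59 112.38  77.59] [-4.84 -3.29 20.62]
31.83 [561.57 112.37  77.21] [-5.   -3.48 21.59]
STOP
```

Landing was at z≈78.4, where predicted. I'll add a little more (to about +6 N), then unload to about zero force before opening.

Run:
```python
from h import *
f0=np.load("f0.npy");xy=(.5604,.1116)
for z in (.0741,.0736,.0731):
    manip.move_linear([*xy,z],velocity=.02); f=rd(10)-f0; print(round(current_time(),2),np.round(np.array(current_ee_pos())*1e3,2),np.round(f,2))
    if f[2]>23.2: break
manip.dwell(.3); f=rd(10)-f0; print(round(current_time(),2),np.round(np.array(current_ee_pos())*1e3,2),np.round(f,2))
```

```text
32.25 [561.58 112.37  76.97] [-4.67 -3.04 22.26]
32.67 [561.56 112.39  76.59] [-5.12 -3.11 23.07]
33.08 [561.58 112.39  76.22] [-5.05 -3.2  23.93]
33.55 [561.54 112.38  76.2 ] [-5.27 -3.46 23.84]
```

Run:
```python
from h import *
f0=np.load("f0.npy");xy=(.5611,.1121)
z=.0745
for i in range(24):
    p=np.array(current_ee_pos()); f=rd(4)-f0
    print(round(current_time(),2),round(z,4),np.round(p*1e3,2),np.round(f,2))
    if f[2]<1.5: break
    z+=min(.0015,max(.0004,f[2]/2.4e3*.4))
    manip.move_linear([*xy,z],velocity=.03)
```

```text
33.62 0.0745 [561.54 112.38  76.2 ] [-5.27 -3.74 24.  ]
33.93 0.076 [561.59 112.37  78.23] [-4.69 -3.27 19.25]
34.25 0.0775 [561.58 112.35  79.32] [-3.61 -2.65 16.47]
34.57 0.079 [561.55 112.39  80.41] [-2.5  -2.95 14.24]
34.88 0.0805 [561.55 112.37  81.53] [-1.97 -2.57 11.19]
35.2 0.082 [561.46 112.34  82.58] [-1.17 -2.16  8.64]
35.52 0.0834 [561.46 112.32  83.6 ] [ 0.18 -1.77  6.44]
35.83 0.0845 [561.45 112.25  84.47] [ 1.27 -1.76  4.33]
36.15 0.0852 [561.31 112.23  85.15] [ 1.4  -1.05  3.17]
36.47 0.0858 [561.01 112.12  85.62] [ 2.07 -1.    2.2 ]
36.78 0.0862 [560.83 111.97  85.84] [ 2.33 -0.83 -0.39]
```

At zero force the TCP is at 85.84 mm, matching the predicted unloaded home height of 85.8. Releasing and rising now.

Run:
```python
from h import *
f0=np.load("f0.npy")
manip.move_linear([.5613,.1123,.0862],velocity=.03);print(rd(4)-f0)
eoat.ungrasp(); manip.dwell(.2)
print(current_time(),current_finger_gap(),current_contact_force())
p=current_ee_pos()
manip.move_linear([p[0],p[1],.188],velocity=.1); manip.dwell(.3)
shot("wf");print(current_time(),current_ee_pos())
p=np.load("wf.npz")["p"][140:300,216:416,::-1]
cv2.imwrite("pics/wfc.png",cv2.resize(p,None,fx=4,fy=4,interpolation=cv2.INTER_CUBIC)[:600])
manip.movep([.45,.0,.35],RT); manip.dwell(.3)
p,d=eyes.capture("scene"); np.savez("s2.npz",p=p,d=d);cv2.imwrite("pics/s2.png",cv2.resize(p[220:330,205:405,::-1],None,fx=4,fy=4,interpolation=cv2.INTER_CUBIC))
cv2.imwrite("pics/s2full.png",p[:,:,::-1])
print(current_time(),current_contact_force())
```

```text
[ 1.37951522 -1.01644816 -0.91450796]
37.9417 0.9997933046476383 [ 0.11415029  0.35868042 -0.05128978]
39.4583 [0.56114085 0.11227957 0.18772733]
40.7167 [-0.38911028 -0.37277734 -0.36612024]
```

View pics/wfc.png

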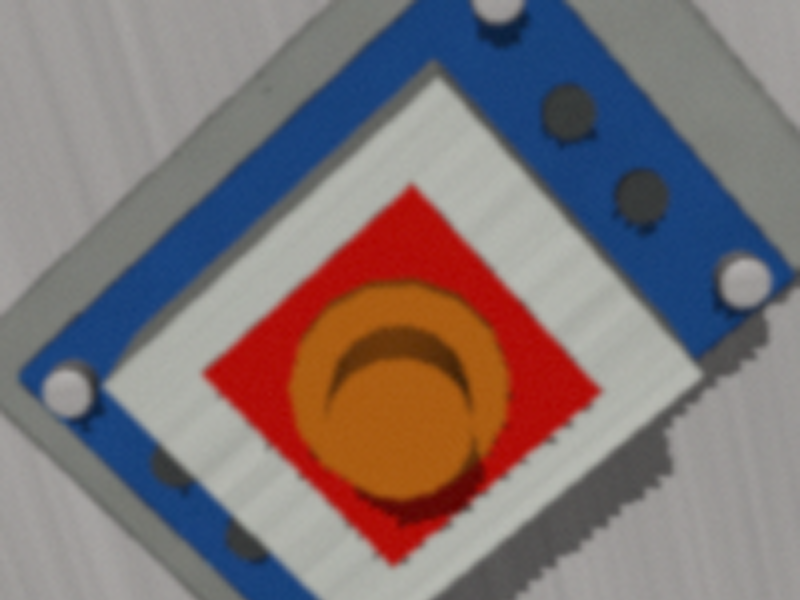

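View pics/s2.png

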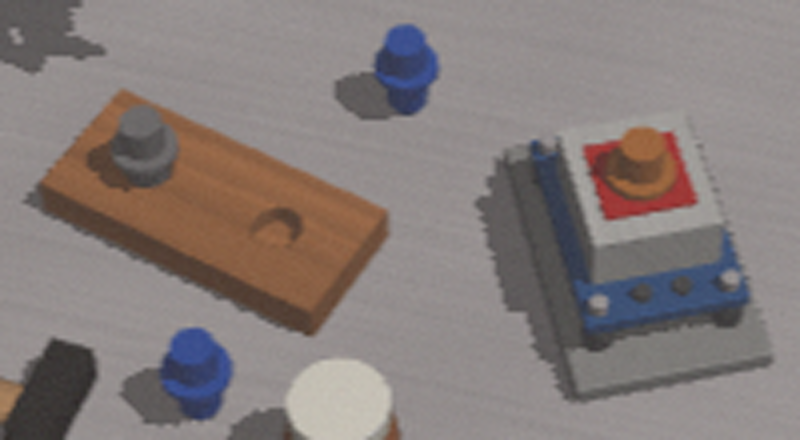

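View pics/s2full.png

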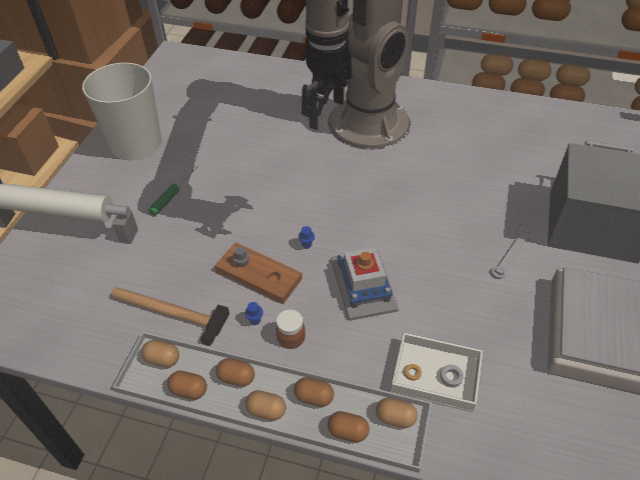

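The bush sits upright and centred on the seal (wrist crop ≈(400,390), scene crop ≈(640,170)). The grey bush is still in the rack and everything else looks undisturbed. I'll check the shoulder gap with depth before handing in.

Run:
```python
from h import *
f=np.load("wf.npz");d=f["d"]
def zz(cu,cv):
    L=[]
    for du in(-1,0,1):
        for dv in(-1,0,1):
            u=int(216+cu/4)+du;v=int(140+cv/4)+dv; L.append(wback("wf",u,v,depth=d[v,u])[2])
    return np.round(np.median(L)*1e3,2)
print("cap",zz(400,430),"flange top/left/right",zz(400,303),zz(307,385),zz(493,385),"seal",zz(408,225),zz(250,375),zz(560,390),zz(395,540),"block",zz(430,130),zz(150,385),zz(660,370))
```

```text
cap 103.37 flange top/left/right 83.61 83.74 84.13 seal 78.35 79.04 78.69 78.73 block 76.83 76.73 76.26
```

Run:
```python
from h import *
from bench import workorder
print(workorder.close_job(),current_time())
```

```text
the job is handed in; nothing more can be done
the job is handed in; nothing more can be done
```

The bronze bush is out of the rack, pressed fully home in the bearing block and released. I handed the job in at about 41 s on the robot's clock; the close call gave no verdict.

**Pressing:** I pressed in small steps and saw three packing-ring plateaus, at about 6.7, 12.5 and 18.0 N. The shoulder landed at TCP z ≈ 78.4 mm, where I had predicted it. I stopped at 24 N, so about 6 N bore on the seal, and let the spring load off before opening the fingers.

**Last checks:**
- **Flush:** by depth, the flange's top is 5.1 mm above the seal against a nominal 5 mm. When the push reached zero, the TCP was at 85.84 mm, against a calculated 85.8 mm.
- **Seating:** the pictures show the bush upright and centred on the seal.
- **Scene:** the grey bush is still in the rack, nothing else looks moved, and the arm is clear.

**Not quite as expected:**
- A side load of up to about 6 N built up with the push. Shifting the commanded position reduced it only partly.
- The top camera's positions differed from the wrist camera's by about 2–3 mm, so I used the wrist camera's.

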